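Feed a brass blank into the carousel magazine

TASK

The well under the feeder's funnel is already full: push the carousel one click counter-clockwise (seen from above) by its red pin, so that it rests with the next empty well under the funnel. Then take the brass blank from the wooden rack and release it into the funnel, under the hood, so that it lands in that empty well. Leave the other blanks and the two tins where they are.

Things in the scene. Friction and masses are not known exactly. Their poses are not given: they have to be found in the camera images.
- feeder: Green feeder fixed to the bench. Origin on the bench under the carousel's axis; z up; x points from the axis to the funnel and the post behind it (roughly away from the robot). Base disc 244 mm across, 8 mm high, with a tongue to x = 195 mm. The post (45 mm wide, 258 mm high) stands at x = 149 to 171 mm and carries funnel and hood.
- hood_edge (a point): Middle of the front lower edge of the flat dust hood, 116 mm wide, over the funnel: feeder x = 60 mm (10 mm nearer the robot than the funnel axis), z = 245 mm, 120 mm above the funnel rim. Behind x = 101 mm side lips hang to z = 231 mm. It blocks a gripper pointing straight down; one tilted 25 to 45 degrees, body leaning back to the feeder's -x side, has room.
- funnel_mouth (a point): Centre of the mouth of the aluminium funnel, at rim height (z = 125 mm, 70 mm from the carousel axis; axes as feeder). Inside, the mouth is 89 mm across and narrows over 42 mm to a vertical throat 30 mm in diameter and 22 mm long, which ends 6 mm above the rim of the well below.
- carousel (a joint): Carousel angle (rad), growing counter-clockwise from above; about 0 at the start. Spring detents at 0, 1.047 (one click) and 2.094; past half way it runs on into the next by itself. A push of at most about 6 N at the pin turns it. Aluminium disc 232 mm across, top at z = 25 mm; six black wells every 60 degrees on a 70 mm radius, outside 38 mm, inside 32 mm, rim at z = 55 mm.
- pin_top (a point): Centre of the top of the carousel's upright red drive pin: 14 mm in diameter, z = 25 (disc) to 85 mm, 100 mm from the carousel axis. At joint 0 it stands 150 degrees counter-clockwise from the feeder's x axis, so on the robot's side; at joint 1.047 at 210 degrees. It moves with the carousel.
- well_next (a point): Middle of the floor (z = 25 mm) of the empty well that one click counter-clockwise brings under the funnel; it moves with the carousel. Wells are 30 mm deep.
- well_full (a point): Middle of the floor of the well that stands under the funnel at the start; it holds loaded_blank_a.
- well_ahead (a point): Middle of the floor of the well one place counter-clockwise of it; it holds loaded_blank_b.
- brass_blank: The brass (yellow metal) blank in the rack, 14 mm in diameter and 24 mm long (30 g), its ends chamfered; it is a plain upright cylinder. Origin: centre of its underside; z along its length.
- brass_blank_mid (a point): Middle of the brass blank, 12 mm above its underside.
- copper_blank: The copper (reddish) blank in the rack, same size; stays in its place.
- steel_blank: The dark steel blank in the rack, same size; stays in its place.
- loaded_blank_a_mid (a point): Middle of a brass blank that is already in well_full; stays in that well.
- loaded_blank_b_mid (a point): Middle of a brass blank that is already in well_ahead; stays in that well.
- rack: Wooden rack fixed to the bench, 46 (x) x 166 (y) x 14 mm, origin at the centre of its underside. Three sockets 8 mm deep along its y axis, 55 mm apart, hold the brass, copper and steel blanks upright in any order; each stands 16 mm proud of the rack, its top 30 mm above the bench.
- wax_tin: Round tin, white with red lid, 66 mm across, 29 mm high; origin at its underside.
- bead_tin: Round white tin, 56 mm across, 44 mm high; origin at its underside.

How it is judged:
By the outcome, as a careful person would: the job done as asked, in the order asked, and still so for the second after the job is handed in, with the robot touching nothing.
It also fails if it takes over 56 s, if anything falls off the work surface, if the arm or the gripper's body presses on something with over 40 N, if the wrist force passes 120 N, or if a joint passes its speed limit or range.

ROBOT

A 6-joint arm with a two-finger parallel gripper is mounted at the origin on the work surface; the furniture and walls round the work are solid. World frame = base frame: x ahead of the robot, y to its left, z up, the work surface at z = 0. Lengths are in mm, angles in rad, forces in N, time in s.
With the tool pointing down it reaches from about 350 to 875 mm from the base axis. Payload 4.2 kg.
Tool frame: the origin (TCP) lies between the finger pads; the fingertips stand 25 mm ahead of it and the grasp point (between the pads) lies 6 mm ahead of it; z points along the fingers, y is the line along which they close (so a half turn about z gives the same grasp; the last joint's range is limited). The gripper opens to 85 mm and grips with 20 to 120 N. Pads are 22 mm wide; open, the fingers measure 114 mm over their backs; the gripper's body (76 mm by 85 mm) begins 54 mm behind the grasp point. The pads swing forward as they close: fully open they stand 13 mm farther back than shut.
Start: joints at [-0.992, 0.385, 0.008, 0, -1.194, -0.259], TCP at [196.501, -593.285, 256.312] pointing down, gripper open.
Joint ranges: [-3.14, 3.14], [-1.21, 2.06], [-1.07, 1.41], [-3.16, 2.05], [-2.99, -0.16], [-3.1, 3.1]. Speed limits (rad/s): [2.79, 2.79, 3.14, 3.14, 3.14, 3.14].

INTERFACE

Orientations are given as a unit quaternion [x, y, z, w].
In Python, from bench import arm gives the robot as it stands.
- The arm moves only by the shell command python3 -m pendant 'ROWS'. ROWS is JSON, a list of rows, each a list of 7 numbers: the shift along the tool's x, y, z in m, then the turn, a rotation vector about the tool's x, y, z in degrees, then the finger opening in m, from 0 to 0.0854. In form: [[x, y, z, wx, wy, wz, fingers], ...]. A call has 1 to 12 rows; each row shifts and turns the commanded pose from where the row before left it, along the tool's axes as they then stand; what a row does not reach is not made up. A row lasts 1/10 s, in which the tool goes at most 50 mm and 8.59 degrees, less where a joint would pass 70% of its speed; a pose out of reach is approached as far as the arm can. A call is refused whole if a number of a shift passes 0.05 or a number of a turn 8.59, either way. A call with a gripper value outside its range is refused whole. The fingers move at their own pace and stop on an object; the grip force is fixed at half the most. Time passes only in rows, so rows that do not move let the fingers close. It gives the time, the measured TCP pose, the force, the opening and the grip force at its end, in the units of the state.
- arm.read_state(): the state, without advancing time (a new reading comes with each control period).
- arm.get_image(name): name is "scene" or "top"; returns a dict with "image" (400x640x3 uint8, red, green, blue), "fx", "fy", "cx", "cy" (pixels), "xyz" and "rotation" of the camera in the world. Camera axes: x right, y down, z forward; pixel columns grow to the right and rows downward; lengths in mm; the calibration is good to about 2 mm. A picture is of the moment at which its call begins. There is no depth.
- arm.job_done(): hands the job in; it is judged then, once.
The state is a dict: "clock": time; "joints": joint angles; "joint_vel": joint speeds; "joint_efforts": joint torques, N m; "position": TCP position; "ee_rot": TCP orientation; "contact_force": force on the tool from outside, world axes, zero at the start; "wrist_torque": the same for the moment, N m; "gripper_width": finger opening in mm; "grasp_force": force on a finger pad.
Only numpy, scipy, OpenCV 4.12 (cv2) and the standard library are available. Lean on these libraries where they do the work, as an engineer would, in place of code of your own. Each camera call takes 0.05 s, during which the arm holds its last target. There are 200 camera calls.

## Working session

There is one attempt and no reset: what is moved stays moved. The work goes in short steps, Python scripts to look and compute and a shell command to move; the robot and the scene stay as the last step left them, time stands still between calls to the robot, and variables do not carry over. Pictures are saved under pics/ and viewed, at most 10 in all, crops included, and the job is handed in when it is done.

```bash
mkdir -p pics; ls; python3 - <<'E'
from bench import arm
import cv2,json,numpy as np
for n in("scene","top"):
    d=arm.get_image(n); cv2.imwrite(f"pics/{n}0.png",d["image"][:,:,::-1])
    print(n,d["fx"],d["fy"],d["cx"],d["cy"],d["xyz"],np.round(d["rotation"],4).tolist())
    np.save(f"pics/{n}.npy",{k:d[k] for k in d if k!="image"},allow_pickle=True)
s=arm.read_state();print(s["clock"],s["position"],s["ee_rot"],s["gripper_width"],s["contact_force"])
E
```

```text
pics
scene 474.20947651893795 474.20947651893795 313.5567540040591 208.19443683852168 [-542.90901432   38.53171959  856.67312733] [0.6333, -0.6105, 0.3301, -0.3423]
top 448.48986162768875 448.48986162768875 315.39009780111013 200.45515964348826 [ 453.88791914  107.0092086  1194.60837116] [-0.7048, 0.7083, -0.0359, 0.0171]
0.1 [ 196.36441247 -592.87789355  255.34648832] [-1.59157637e-01  9.87252715e-01  9.35308549e-04 -2.18701978e-04] 85.60313535611768 [-1.01548382  0.27845467 -0.25089897]
```

View pics/scene0.png

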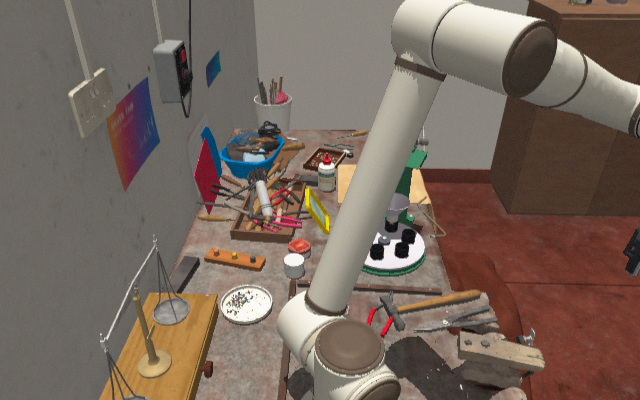

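View pics/top0.png

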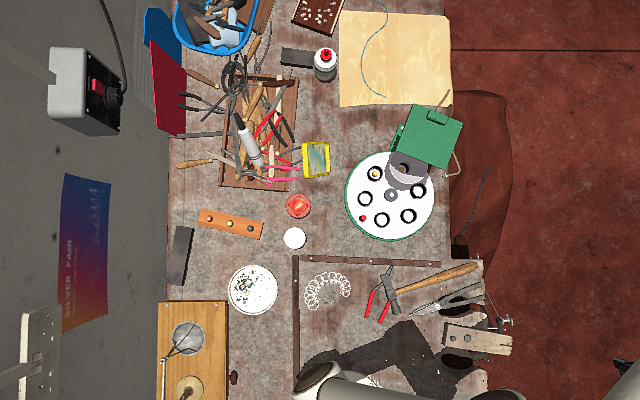

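The scene view is partly blocked by the arm. The top view shows the rack near (231,223), with the brass blank in the middle. The feeder is near (390,195), the red pin at about (363,218), and the tins at (298,206) and (295,238). I'll enlarge this region.

```bash
python3 - <<'E'
import cv2,numpy as np
im=cv2.imread("pics/top0.png")
a=cv2.resize(im[100:250,335:475],None,fx=4,fy=4,interpolation=cv2.INTER_CUBIC)
b=cv2.resize(im[200:250,190:270],None,fx=4,fy=4,interpolation=cv2.INTER_CUBIC)
c=np.zeros((600,560+240,3),np.uint8); c[:600,:560]=a; c[:200,560:]=b[:,:240]
d=cv2.resize(im[190:250,210:270],None,fx=4,fy=4,interpolation=cv2.INTER_CUBIC);c[240:480,560:]=d
cv2.imwrite("pics/crop1.png",c)
E
cat > h.py <<'E'
import numpy as np
from scipy.spatial.transform import Rotation as R
def cam(n): return np.load(f"pics/{n}.npy",allow_pickle=True).item()
def ray(n,u,v,z):
    c=cam(n); d=R.from_quat(c["rotation"]).apply([(u-c["cx"])/c["fx"],(v-c["cy"])/c["fy"],1]); p=np.array(c["xyz"]); return p+d*(z-p[2])/d[2]
def proj(n,P):
    c=cam(n); q=R.from_quat(c["rotation"]).inv().apply(np.atleast_2d(P)-c["xyz"]); return np.c_[c["fx"]*q[:,0]/q[:,2]+c["cx"],c["fy"]*q[:,1]/q[:,2]+c["cy"]]
E
```

```text
(no output)
```

View pics/crop1.png

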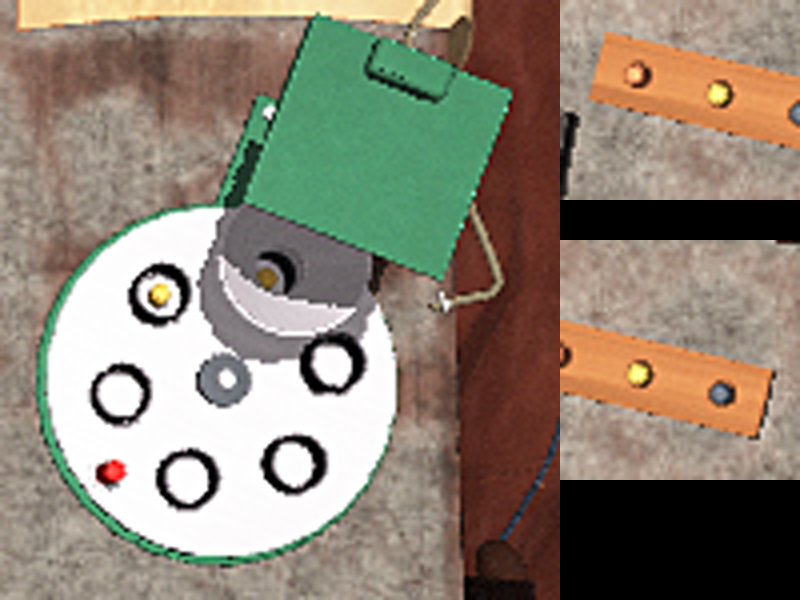

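```bash
python3 - <<'E'
from h import *
from scipy.optimize import least_squares
px=lambda x,y:(335+(x+.5)/4-.5,100+(y+.5)/4-.5)
W=[(160,294),(121,394),(187,479),(294,464),(332,363)]
P=np.array([ray("top",*px(*w),55)[:2] for w in W])
f=lambda q:(np.c_[q[0]+70*np.cos(q[2]+np.radians([60,120,180,240,300])),q[1]+70*np.sin(q[2]+np.radians([60,120,180,240,300]))]-P).ravel()
r=least_squares(f,[650,0,0]);print("carousel",r.x,np.round(r.fun,1))
pin=ray("top",*px(110,470),85);print("pin",pin, np.linalg.norm(pin[:2]-r.x[:2]),np.degrees(np.arctan2(*(pin[:2]-r.x[:2])[::-1])-r.x[2]))
h1,h2=[ray("top",*px(*h),246) for h in((247,203),(443,279))]
e=h1-h2;m=(h1+h2)/2;yaw=np.arctan2(-e[0],e[1]);print("hood",h1,h2,np.linalg.norm(e),yaw,"mid in feeder",m[:2]-60*np.array([np.cos(yaw),np.sin(yaw)]))
hub=ray("top",*px(222,380),40);print("hub",hub)
b=ray("top",229.6,223.3,30);c=ray("top",190+78/4-.4,200+74/4-.4,30);s=ray("top",210+162/4-.4,190+154/4-.4,30)
print("blanks",b,c,s,np.linalg.norm(b-c),np.linalg.norm(s-b),np.degrees(np.arctan2(*(c-s)[:2][::-1])))
for n,u,v,z in(("wax",298,206,29),("bead",294.5,238,44)):print(n,ray("top",u,v,z))
print("scene check px",proj("scene",[[*b[:2],30],[*pin[:2],85]]))
E
```

```text
carousel [ 5.54594991e+02 -1.18325584e+02 -3.88151905e-01] [ 0.7  0.8  0.3  1.3 -0.5 -0.2 -0.3 -0.7 -0.3 -1.2]
pin [495.1692153 -38.5609852  85.       ] 99.46765276729988 148.92610753976606
hood [632.33446699 -93.28070871 246.        ] [ 590.93492197 -198.3492513   246.        ] 112.9306024477454 -0.3753442057088644 mid in feeder [ 555.81180486 -123.8194124 ]
hub [ 554.90711673 -118.19645163   40.        ]
blanks [482.95518157 297.68186862  30.        ] [496.64174452 350.45925594  30.        ] [470.29074552 244.87412238  30.        ] 54.52315671021036 54.305119501380055 75.98688694013762
wax [527.02096528 121.07159966  29.        ]
bead [444.2221862  130.07067795  44.        ]
scene check px [[233.86606564 253.14590391]
 [355.85741102 237.30030118]]
```

The points agree: wells at 70 mm radius, pin at 99.5 mm, hood width about 113 mm, blanks 54.5 mm apart. First I turn the tool so that its +x axis lies along the push direction, with the fingers shut.

```bash
cat >> h.py <<'E'
def go(p,quat=None):
    from bench import arm
    s=arm.read_state(); r=R.from_quat(s["ee_rot"]); d=r.inv().apply(np.array(p)-s["position"])
    print("t",round(s["clock"],2),"pos",np.round(s["position"],1),"shift mm",np.round(d,1),"x",np.round(r.apply([1,0,0]),3),"y",np.round(r.apply([0,1,0]),3),"F",np.round(s["contact_force"],1),"w",round(s["gripper_width"],1),"j",np.round(s["joints"],2))
    if quat is not None: print("turn in tool axes deg",np.round(np.degrees((r.inv()*quat).as_rotvec()),2))
E
python3 -m pendant '[[0,0,0,0,0,-8.3,0],[0,0,0,0,0,-8.3,0],[0,0,0,0,0,-8.3,0],[0,0,0,0,0,-8.3,0],[0,0,0,0,0,-8.3,0],[0,0,0,0,0,-8.3,0],[0,0,0,0,0,0,0]]'
python3 -c "
from h import *
go([509,-4,256])"
```

```text
clock: 0.8
position: [196.4, -593.0, 255.7]
ee_rot: [-0.56, 0.829, 0.001, 0.0]
contact_force: [-0.1, 0.2, 0.7]
gripper_width: 0.1
grasp_force: 0.0
t 0.8 pos [ 196.4 -593.   255.7] shift mm [-6.631e+02 -7.040e+01  2.000e-01] x [-0.373 -0.928 -0.001] y [-0.928  0.373  0.001] F [-0.1  0.2  0.7] w 0.1 j [-0.99  0.39  0.01 -0.   -1.19  0.61]
```

```bash
python3 -m pendant '[[-0.044,-0.0047,0,0,0,0,0],[-0.044,-0.0047,0,0,0,0,0],[-0.044,-0.0047,0,0,0,0,0],[-0.044,-0.0047,0,0,0,0,0],[-0.044,-0.0047,0,0,0,0,0],[-0.044,-0.0047,0,0,0,0,0],[-0.044,-0.0047,0,0,0,0,0],[-0.044,-0.0047,0,0,0,0,0],[-0.044,-0.0047,0,0,0,0,0],[-0.044,-0.0047,0,0,0,0,0],[-0.044,-0.0047,0,0,0,0,0],[-0.044,-0.0047,0,0,0,0,0]]' >/dev/null
python3 -m pendant '[[-0.044,-0.0047,0,0,0,0,0],[-0.044,-0.0047,0,0,0,0,0],[-0.044,-0.0047,0,0,0,0,0],[0,0,0,0,0,0,0],[0,0,0,0,0,0,0]]' >/dev/null
python3 -c "
from h import *
go([509,-4,88])"
```

```text
t 2.5 pos [507.8  -6.3 255.7] shift mm [ -2.7  -0.5 167.7] x [-0.373 -0.928  0.001] y [-0.928  0.373  0.001] F [ 0.1 -0.5 -0.7] w 0.3 j [ 0.31  0.19 -0.27 -0.   -1.11 -0.69]
```

```bash
python3 -m pendant '[[-0.002,0,0.042,0,0,0,0],[0,0,0.042,0,0,0,0],[0,0,0.042,0,0,0,0],[0,0,0.042,0,0,0,0],[0,0,0,0,0,0,0],[0,0,0,0,0,0,0]]' |grep -E "pos|force"
python3 -m pendant '[[0.007,0,0,0,0,0,0],[0.007,0,0,0,0,0,0],[0.006,0.001,0,0,0,0,0],[0.006,0.002,0,0,0,0,0],[0.006,0.002,0,0,0,0,0],[0.006,0.003,0,0,0,0,0],[0.006,0.003,0,0,0,0,0]]' |grep -E "pos|force"
python3 -c "
from h import *
go([476.6,-48.6,88])"
```

```text
position: [508.6, -6.1, 88.9]
contact_force: [0.9, 0.4, 1.2]
grasp_force: 0.0
position: [482.8, -41.6, 89.2]
contact_force: [1.5, 4.0, 1.0]
grasp_force: 2.0
t 3.8 pos [482.8 -41.6  89.2] shift mm [8.9 3.2 1.1] x [-0.372 -0.928 -0.003] y [-0.928  0.372 -0.003] F [1.5 4.  1. ] w -0.0 j [ 0.25  0.35 -0.55 -0.   -0.67 -0.63]
```

Contact is about 4 N, so the pin is being pushed as intended. I'll continue round the arc.

```bash
python3 -m pendant '[[0.006,0.002,0,0,0,0,0],[0.006,0.001,0,0,0,0,0],[0.006,0.001,0,0,0,0,0],[0.006,0.0005,0,0,0,0,0],[0.006,0,0,0,0,0,0],[0.006,0,0,0,0,0,0],[0.006,-0.001,0,0,0,0,0],[0.006,-0.001,0,0,0,0,0]]' |grep -E "pos|force"
python3 -m pendant '[[0.005,-0.001,0,0,0,0,0],[0.005,-0.001,0,0,0,0,0],[0.004,-0.001,0,0,0,0,0],[0,0,0,0,0,0,0]]' |grep -E "pos|force"
python3 - <<'E'
from h import *
go([461.4,-101.6,88])
from bench import arm;import cv2
d=arm.get_image("top");cv2.imwrite("pics/t2.png",cv2.resize(d["image"][100:250,335:475,::-1],None,fx=4,fy=4,interpolation=cv2.INTER_CUBIC))
E
```

```text
position: [461.2, -86.5, 88.1]
contact_force: [-0.2, 0.2, -0.3]
grasp_force: 0.0
position: [459.2, -100.2, 88.2]
contact_force: [-0.2, 0.0, 0.1]
grasp_force: 0.0
t 5.0 pos [ 459.2 -100.2   88.2] shift mm [ 0.5 -2.5  0.2] x [-0.373 -0.928  0.   ] y [-0.928  0.373  0.   ] F [-0.2  0.   0.1] w 0.1 j [ 0.13  0.33 -0.58 -0.   -0.66 -0.51]
```

View pics/t2.png

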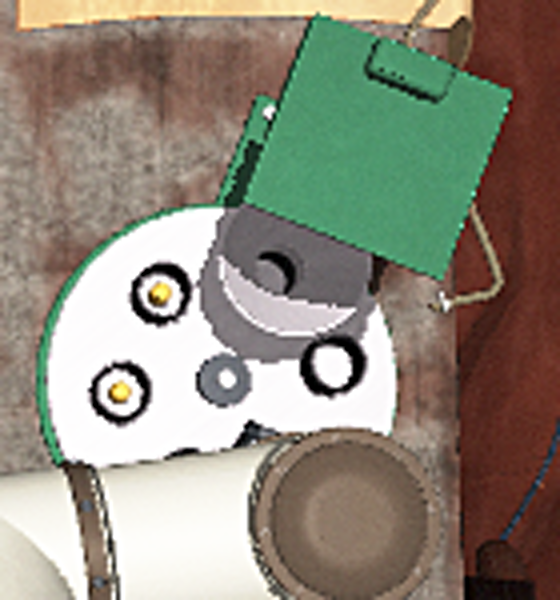

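The carousel rests exactly in the next detent: both loaded wells have moved one place on, at (160,293) and (120,393), and the empty well is under the funnel. I back off, rise, and go to the rack.

```bash
python3 -m pendant '[[-0.015,0,0,0,0,0,0],[-0.02,0,0,0,0,0,0],[0,0,-0.045,0,0,0,0],[0,0,-0.045,0,0,0,0],[0,0,0,0,0,-8.2,0.045],[0,0,0,0,0,0,0.045],[0,0,0,0,0,0,0.045]]' |grep -E "pos|force"
python3 -c "
from h import *
go([483.3,297.7,178])"
```

```text
position: [471.9, -66.6, 177.7]
contact_force: [0.0, -0.8, -0.2]
grasp_force: 0.0
t 5.75 pos [471.9 -66.6 177.7] shift mm [-3.565e+02  7.590e+01 -3.000e-01] x [-0.239 -0.971  0.   ] y [-0.971  0.239  0.001] F [ 0.  -0.8 -0.2] w 43.2 j [ 0.2   0.21 -0.46 -0.   -0.9  -0.44]
```

```bash
python3 -m pendant '[[-0.0357,0.0076,0,0,0,0,0.045],[-0.0357,0.0076,0,0,0,0,0.045],[-0.0357,0.0076,0,0,0,0,0.045],[-0.0357,0.0076,0,0,0,0,0.045],[-0.0357,0.0076,0,0,0,0,0.045],[-0.0357,0.0076,0,0,0,0,0.045],[-0.0357,0.0076,0,0,0,0,0.045],[-0.0357,0.0076,0,0,0,0,0.045],[-0.0357,0.0076,0,0,0,0,0.045],[-0.0357,0.0076,0,0,0,0,0.045],[0,0,0,0,0,0,0.045],[0,0,0,0,0,0,0.045]]' |grep -E "pos|force"
python3 -m pendant '[[0,0,0.04,0,0,0,0.045],[0,0,0.04,0,0,0,0.045],[0,0,0.02,0,0,0,0.045],[0,0,0,0,0,0,0.045],[0,0,0,0,0,0,0.045]]' |grep -E "pos|force"
python3 - <<'E'
from h import *
go([483.3,297.7,42])
from bench import arm;import cv2
d=arm.get_image("scene");cv2.imwrite("pics/s3.png",cv2.resize(d["image"][210:290,180:300,::-1],None,fx=6,fy=6,interpolation=cv2.INTER_CUBIC))
E
```

```text
position: [482.1, 297.9, 176.4]
contact_force: [0.5, 0.2, 0.4]
grasp_force: 0.0
position: [483.2, 296.9, 78.4]
contact_force: [-0.2, 0.2, 0.0]
grasp_force: 0.0
t 7.45 pos [483.2 296.9  78.4] shift mm [-0.9  0.1 36.4] x [-0.238 -0.971  0.001] y [-0.971  0.238  0.   ] F [-0.2  0.2  0. ] w 45.3 j [ 0.84  0.48 -0.35  0.   -0.74 -1.08]
```

View pics/s3.png

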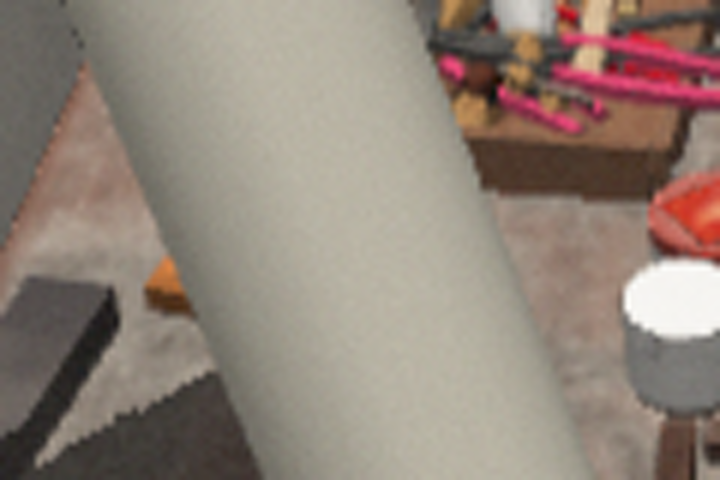

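The arm hides the blank in this view, so it shows nothing useful. I'll descend on the measured position and watch the force.

```bash
python3 -m pendant '[[-0.001,0,0.015,0,0,0,0.045],[0,0,0.012,0,0,0,0.045],[0,0,0.009,0,0,0,0.045],[0,0,0,0,0,0,0.045],[0,0,0,0,0,0,0.045]]' |grep -E "pos|force"
python3 -m pendant '[[0,0,0,0,0,0,0.028],[0,0,0,0,0,0,0.028],[0,0,0,0,0,0,0.02],[0,0,0,0,0,0,0.02],[0,0,0,0,0,0,0.02]]' |grep -E "pos|force|width"
python3 -m pendant '[[0,0,0,0,0,0,0.008],[0,0,0,0,0,0,0.006],[0,0,0,0,0,0,0.006],[0,0,0,0,0,0,0.006]]' |grep -E "pos|force|width"
```

```text
position: [483.4, 298.7, 42.5]
contact_force: [-0.3, 0.5, -0.1]
grasp_force: 0.0
position: [483.2, 298.7, 42.4]
contact_force: [-0.2, -0.6, -0.1]
gripper_width: 20.1
grasp_force: 0.0
position: [483.3, 298.7, 42.5]
contact_force: [-0.6, -0.7, 2.7]
gripper_width: 10.7
grasp_force: 58.3
```

The width of 10.7 mm is less than the 14 mm expected, so the pads may be on the chamfer or may be soft. I'll lift slowly and check.

```bash
python3 -m pendant '[[0,0,-0.005,0,0,0,0.006],[0,0,-0.01,0,0,0,0.006],[0,0,-0.02,0,0,0,0.006],[0,0,-0.04,0,0,0,0.006],[0,0,-0.045,0,0,0,0.006],[0,0,0,0,0,0,0.006],[0,0,0,0,0,0,0.006]]' |grep -E "pos|force|width"
python3 - <<'E'
from h import *
from bench import arm;import cv2
go([0,0,0]); print(proj("top",[[483,298,130]]),proj("scene",[[483,298,130]]))
for n in("top","scene"):cv2.imwrite(f"pics/{n}4.png",arm.get_image(n)["image"][:,:,::-1])
a=cv2.imread("pics/top4.png")[160:300,130:330];b=cv2.imread("pics/scene4.png")[160:300,150:350]
cv2.imwrite("pics/c4.png",cv2.resize(np.hstack([a,b]),None,fx=2,fy=2,interpolation=cv2.INTER_CUBIC))
E
```

```text
position: [483.4, 299.0, 164.3]
contact_force: [-0.4, -0.0, 0.2]
gripper_width: 10.5
grasp_force: 58.3
t 9.6 pos [483.4 299.  164.3] shift mm [405.6 399.2 162.2] x [-0.237 -0.972 -0.004] y [-0.972  0.237 -0.002] F [-0.4 -0.   0.2] w 10.5 j [ 0.84  0.37 -0.26 -0.   -0.93 -1.08]
[[222.50240201 222.25952639]] [[230.30357581 223.68353886]]
```

View pics/c4.png

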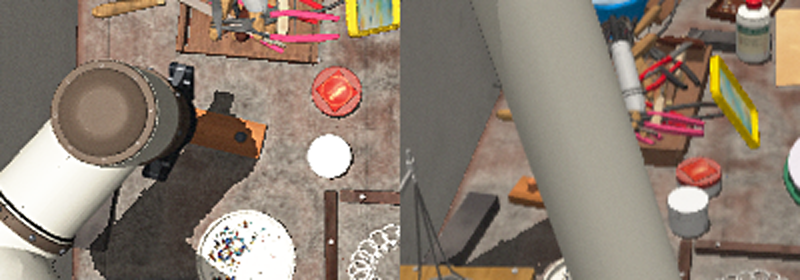

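The fingers hold at 10.5 mm and 58 N after the lift, and the middle socket is hidden. I'll carry on to the standoff before the feeder and look there.

```bash
python3 -c "
from h import *
go([500,-97,245])"
```

```text
t 9.7 pos [482.5 298.1 161.7] shift mm [ 379.8 -110.4  -83. ] x [-0.237 -0.972  0.001] y [-0.972  0.237  0.001] F [-0.3 -0.  -0.3] w 10.8 j [ 0.84  0.37 -0.27 -0.   -0.93 -1.08]
```

```bash
python3 -m pendant '[[0.02,-0.006,-0.02,0,0,0,0.006],[0.036,-0.0104,-0.02,0,0,0,0.006],[0.036,-0.0104,-0.02,0,0,0,0.006],[0.036,-0.0104,-0.02,0,0,0,0.006],[0.036,-0.0104,0,0,0,0,0.006],[0.036,-0.0104,0,0,0,0,0.006],[0.036,-0.0104,0,0,0,0,0.006],[0.036,-0.0104,0,0,0,0,0.006],[0.036,-0.0104,0,0,0,0,0.006],[0.036,-0.0104,0,0,0,0,0.006],[0.036,-0.0104,0,0,0,0,0.006],[0,0,0,0,0,0,0.006]]' |grep -E "pos|force|width"
python3 -m pendant '[[0,0,0,0,0,-8.2,0.006],[0,0,0,0,0,-8.2,0.006],[0,0,0,0,0,-8.2,0.006],[0,0,0,0,0,-8.2,0.006],[0,0,0,0,0,-8.2,0.006],[0,0,0,0,0,-8.2,0.006],[0,0,0,0,0,-8.2,0.006],[0,0,0,0,0,-8.2,0.006],[0,0,0,0,0,-8.2,0.006],[0,0,0,0,0,-8.2,0.006],[0,0,0,0,0,0,0.006],[0,0,0,0,0,0,0.006]]' |grep -E "pos|force|width"
cat > plan.py <<'E'
from h import *
yaw=-0.385; Q=R.from_euler("z",yaw)*R.from_matrix(np.array([[1,0,0],[0,-1,0],[0,0,-1.]]))*R.from_euler("y",38,degrees=True)
F=lambda x,y,z:np.array([554.8,-119,0])+R.from_euler("z",yaw).apply([x,y,z])
E
python3 -c "
from plan import *
print(Q.apply([0,0,1]))
go(F(-23,0,245),Q)"
```

```text
position: [499.3, -99.9, 240.5]
contact_force: [0.5, 0.2, -1.0]
gripper_width: 10.3
grasp_force: 58.4
position: [499.9, -96.3, 241.4]
contact_force: [0.6, 0.6, 0.1]
gripper_width: 10.7
grasp_force: 58.4
[ 0.57059409 -0.23121729 -0.78801075]
t 12.1 pos [499.9 -96.3 241.4] shift mm [36.4  0.6 -3.7] x [ 0.928 -0.372 -0.002] y [-0.372 -0.928  0.001] F [0.6 0.6 0.1] w 10.7 j [ 0.13  0.2  -0.29 -0.   -1.08  1.06]
turn in tool axes deg [-3.000e-02  3.811e+01  2.400e-01]
```

```bash
python3 -m pendant '[[0,0,0,0,7.6,0,0.006],[0,0,0,0,7.6,0,0.006],[0,0,0,0,7.6,0,0.006],[0,0,0,0,7.6,0,0.006],[0,0,0,0,7.6,0,0.006],[0,0,0,0,0,0,0.006],[0,0,0,0,0,0,0.006],[0,0,0,0,0,0,0.006]]' |grep -E "pos|force|width"
python3 - <<'E'
from plan import *
from bench import arm;import cv2
go(F(-23,0,245),Q)
t=R.from_quat(arm.read_state()["ee_rot"]).apply([0,0,25])+arm.read_state()["position"]
a=arm.get_image("top")["image"][:,:,::-1];b=arm.get_image("scene")["image"][:,:,::-1]
pt,ps=proj("top",t)[0],proj("scene",t)[0];print(pt,ps)
cr=lambda i,p:cv2.resize(i[int(p[1])-50:int(p[1])+50,int(p[0])-60:int(p[0])+60],(400,333),interpolation=cv2.INTER_CUBIC)
cv2.imwrite("pics/c5.png",np.hstack([cr(a,pt),cr(b,ps)]))
E
```

```text
position: [512.4, -120.1, 257.0]
contact_force: [0.7, 0.3, -0.1]
gripper_width: 10.5
grasp_force: 58.4
t 12.9 pos [ 512.4 -120.1  257. ] shift mm [  7.2 -17.6  17.9] x [ 0.789 -0.33   0.519] y [-0.4   -0.916  0.025] F [ 0.7  0.3 -0.1] w 10.5 j [ 0.12  0.01 -0.84  0.87 -0.38  0.28]
turn in tool axes deg [ 2.07  6.75 -0.43]
[411.3436005  200.86733991] [392.05618126 184.60949851]
```

View pics/c5.png

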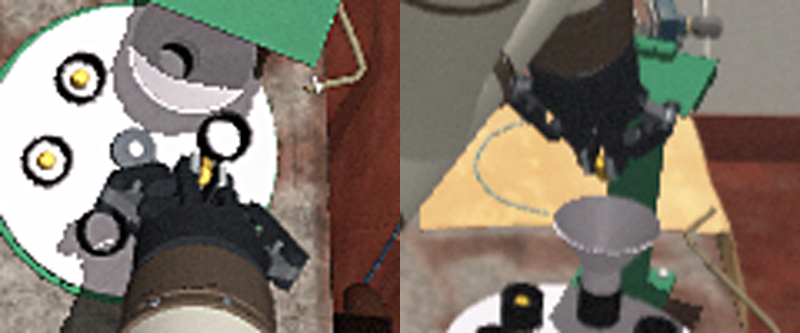

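The brass blank is between the fingertips in both halves: about (207,170) left, (601,163) right. The wrist limits cut some rows short, so I'll correct the remainder.

```bash
python3 -m pendant '[[0,-0.006,0,0,0,0,0.006],[0,-0.006,0,0,0,0,0.006],[0,-0.006,0,0,0,0,0.006],[0,0,0,1,2.3,0,0.006],[0,0,0,1,2.3,0,0.006],[0,0,0,0,2.2,0,0.006],[0,0,0,0,0,0,0.006],[0,0,0,0,0,0,0.006]]' |grep -E "pos|force|width"
python3 - <<'E'
from plan import *
go(F(-23,0,245),Q)
go(F(51,0,150),Q)
E
```

```text
position: [522.7, -107.0, 262.0]
contact_force: [0.1, -0.3, -0.5]
gripper_width: 10.7
grasp_force: 58.5
t 13.8 pos [ 522.7 -107.   262. ] shift mm [-1.2 -1.2 20.3] x [ 0.736 -0.309  0.603] y [-0.39  -0.921  0.005] F [ 0.1 -0.3 -0.5] w 10.7 j [-0.09 -0.01 -0.95  1.53 -0.19 -0.2 ]
turn in tool axes deg [ 0.75  0.91 -0.55]
t 13.8 pos [ 522.7 -107.   262. ] shift mm [  0.5  -2.8 140.7] x [ 0.736 -0.309  0.603] y [-0.39  -0.921  0.005] F [ 0.1 -0.3 -0.5] w 10.7 j [-0.09 -0.01 -0.95  1.53 -0.19 -0.2 ]
turn in tool axes deg [ 0.75  0.91 -0.55]
```

The wrist is near its limit: j5 is -0.19, with the limit at -0.16. I'll fit a kinematic model to the logged states and look for a tilt and roll that keep the release pose within range.

```bash
cat > kin.py <<'E'
from plan import *
from scipy.optimize import least_squares
D=[([-0.992,.385,.008,0,-1.194,-.259],(196.5,-593.3,256.3),(-.949,-.314,0),(-.314,.949,0)),
([.31,.19,-.27,0,-1.11,-.69],(507.8,-6.3,255.7),(-.373,-.928,0),(-.928,.373,0)),
([.25,.35,-.55,0,-.67,-.63],(482.8,-41.6,89.2),(-.372,-.928,0),(-.928,.372,0)),
([.13,.33,-.58,0,-.66,-.51],(459.2,-100.2,88.2),(-.373,-.928,0),(-.928,.373,0)),
([.2,.21,-.46,0,-.9,-.44],(471.9,-66.6,177.7),(-.239,-.971,0),(-.971,.239,0)),
([.84,.48,-.35,0,-.74,-1.08],(483.2,296.9,78.4),(-.238,-.971,0),(-.971,.238,0)),
([.84,.37,-.26,0,-.93,-1.08],(483.4,299,164.3),(-.237,-.972,0),(-.972,.237,0)),
([.13,.2,-.29,0,-1.08,1.06],(499.9,-96.3,241.4),(.928,-.372,0),(-.372,-.928,0)),
([.12,.01,-.84,.87,-.38,.28],(512.4,-120.1,257),(.789,-.33,.519),(-.4,-.916,.025)),
([-.09,-.01,-.95,1.53,-.19,-.2],(522.7,-107,262),(.736,-.309,.603),(-.39,-.921,.005))]
def fk(j,p,s4):
    e=lambda a,t:R.from_euler(a,t)
    r1=e("z",j[0]);r2=r1*e("y",j[1]);r3=r2*e("y",-j[2]);r4=r3*e("x",s4*j[3]);r5=r4*e("y",-j[4]);r6=r5*e("x",j[5])
    pos=r1.apply([p[0],p[1],p[2]])+r2.apply([0,0,p[3]])+r3.apply([p[4],0,p[5]])+r5.apply([p[6],0,0])
    return pos,r6*e("x",p[7])*R.from_matrix(np.array([[0,0,1],[0,1,0],[-1,0,0.]]))
def res(p,s4):
    o=[]
    for j,P,x,y in D:
        q,r=fk(j,p,s4); o+=[*(q-P),*(200*(r.apply([1,0,0])-x)),*(200*(r.apply([0,1,0])-y))]
    return np.array(o)
E
cat > ik.py <<'E'
from kin import *
best=None
for s4 in(1,-1):
  for c in(0,1.5,3,-1.5):
    r=least_squares(res,[0,-160,300,350,350,0,150,c],args=(s4,),loss="soft_l1")
    if best is None or r.cost<best[0]: best=(r.cost,s4,r.x)
print(best); p,s4=best[2],best[1]
print(np.round(np.abs(res(p,s4).reshape(-1,9)).max(0),1))
lo=np.array([-3.14,-1.21,-1.07,-3.16,-2.99,-3.1])+.03;hi=np.array([3.14,2.06,1.41,2.05,-.16,3.1])-.03
rng=np.random.default_rng(0)
for tilt in(27,32,38,44):
 for dyaw in(-20,0,20):
  for flip in(0,180):
   Qt=R.from_euler("z",yaw+np.radians(dyaw))*R.from_matrix(np.diag([1,-1,-1.]))*R.from_euler("y",tilt,degrees=True)
   a=Qt.apply([0,0,1]); T=F(66,0,130)-24.5*a; Qt=Qt*R.from_euler("z",flip,degrees=True)
   f=lambda j:np.r_[fk(j,p,s4)[0]-T,200*(fk(j,p,s4)[1].inv()*Qt).as_rotvec()]
   S=set()
   for k in range(14):
     r=least_squares(f,np.clip(rng.uniform(lo,hi)*[.2,.3,.6,1,.6,1],lo,hi),bounds=(lo,hi))
     if r.cost<1: S.add(tuple(np.round(r.x,1)+0.))
   print(tilt,dyaw,flip,*[tuple(map(float,s)) for s in S])
E
python3 ik.py
```

```text
(np.float64(4411.017976153175), -1, array([   3.60661575, -159.26206736,  343.62987026,  564.16012399,
        415.40552748,    1.0381197 ,  459.5511406 ,   18.30047325]))
[ 39.8 183.6  55.6 371.3 148.8  99.5 148.8 371.3 108.5]
27 -20 0 (0.4, 0.3, -0.6, 0.8, -0.6, -0.8)
27 -20 180 (0.4, 0.3, -0.6, 0.8, -0.6, 2.3)
27 0 0 (0.2, 0.2, -0.7, 0.8, -0.4, -1.2)
27 0 180 (0.2, 0.2, -0.7, 0.8, -0.4, 1.9)
27 20 0 (0.1, 0.2, -0.7, 0.2, -0.2, -2.3)
27 20 180 (0.1, 0.2, -0.7, 0.2, -0.2, 0.9)
32 -20 0 (0.4, 0.3, -0.7, 1.0, -0.6, -0.6)
32 -20 180 (0.4, 0.3, -0.7, 1.0, -0.6, 2.6)
32 0 0 (0.3, 0.2, -0.8, 1.3, -0.4, -0.7)
32 0 180 (0.3, 0.2, -0.8, 1.3, -0.4, 2.4)
32 20 0
32 20 180
38 -20 0 (0.6, 0.3, -0.8, 1.2, -0.7, -0.2)
38 -20 180 (0.6, 0.3, -0.8, 1.2, -0.7, 2.9)
38 0 0 (0.4, 0.2, -0.9, 1.8, -0.5, -0.1)
38 0 180 (0.4, 0.2, -0.9, 1.8, -0.5, 3.0)
38 20 0
38 20 180
44 -20 0 (0.7, 0.4, -0.9, 1.4, -0.8, 0.1)
44 -20 180 (0.7, 0.4, -0.9, 1.4, -0.8, -3.1)
44 0 0
44 0 180
44 20 0
44 20 180
```

```bash
sed -i 's/e("x",j\[5\])/e("x",-j[5])/; s/r5.apply(\[p\[6\],0,0\])/r5.apply([p[6],p[8],p[9]])/' kin.py; sed -i 's/150,c\]/150,c,0,0]/' ik.py; python3 ik.py
```

```text
(np.float64(15.378317518242639), -1, array([   3.59224209,    0.67035441,  155.61374886,  563.68780031,
        417.92503343,    1.88988452,  270.49697012,  582.76662319,
       -160.60306928,   -2.16878489]))
[1.4 2.5 1.7 0.4 1.1 1.9 0.7 0.4 1. ]
27 -20 0 (0.0, 0.3, -0.7, 1.2, -0.3, -0.3)
27 -20 180 (0.0, 0.3, -0.7, 1.2, -0.3, 2.9)
27 0 0
27 0 180
27 20 0 (0.0, 0.3, -0.5, 0.1, -0.3, 1.4)
27 20 180 (0.0, 0.3, -0.5, 0.1, -0.3, -1.8)
32 -20 0 (-0.1, 0.3, -0.8, 1.7, -0.3, -0.7)
32 -20 180
32 0 0
32 0 180
32 20 0
32 20 180
38 -20 0
38 -20 180
38 0 0
38 0 180
38 20 0
38 20 180
44 -20 0
44 -20 180
44 0 0
44 0 180
44 20 0
44 20 180
```

The model now fits to within 3 mm. I'll search tilt, lean direction and height for a pose with good margins.

```bash
cat > ik2.py <<'E'
from kin import *
r=least_squares(res,[0,0,150,560,415,0,270,3,-160,0],args=(-1,),loss="soft_l1")
if r.cost>20: r=least_squares(res,[3.6,.67,155.6,563.7,417.9,1.9,270.5,582.77,-160.6,-2.2],args=(-1,),loss="soft_l1")
p=r.x;np.save("p.npy",p)
lo=np.array([-3.14,-1.21,-1.07,-3.16,-2.99,-3.1])+.03;hi=np.array([3.14,2.06,1.41,2.05,-.16,3.1])-.03
# gripper body surface points in the tool frame
B=np.array([[x,y,s] for s in range(-48,-260,-8) for x in(-42,0,42) for y in(-42,0,42)])
Ry=R.from_euler("z",-yaw)
out=[]
for tilt in(25,28,31,34,38):
 for dyaw in range(-50,51,10):
  for z in(130,145):
   Qt=R.from_euler("z",yaw+np.radians(dyaw))*R.from_matrix(np.diag([1,-1,-1.]))*R.from_euler("y",tilt,degrees=True)
   T=F(64,0,z)-24.5*Qt.apply([0,0,1])
   w=Ry.apply(Qt.apply(B)+T-np.array([554.8,-119,0]))
   g=np.linalg.norm(np.c_[np.maximum(60-w[:,0],0),np.maximum(abs(w[:,1])-58,0),np.maximum(245-w[:,2],0)],axis=1).min()
   f=lambda j:np.r_[fk(j,p,-1)[0]-T,200*(fk(j,p,-1)[1].inv()*Qt).as_rotvec()]
   for s in([0,.3,-.6,.1,-.4,1],[-.1,.2,-.8,1.5,-.3,-.3],[-.5,.3,-.6,-3,-.4,-1.5],[-.5,.3,-.6,-2.5,-.4,-1],[-.5,.3,-.6,-3,-.4,1.5]):
     q=least_squares(f,s,bounds=(lo,hi))
     if q.cost<.5: out.append((tilt,dyaw,z,round(g),np.round(q.x,2).tolist()))
seen=set()
for o in out:
  k=str(o[:3])+str(np.round(o[4][3],1))
  if k not in seen and o[3]>14: seen.add(k);print(*o)
E
python3 ik2.py
sed -i 's/and o\[3\]>14/and o[3]>3/; s/for x in(-42,0,42)/for x in(-38,0,38)/' ik2.py; echo 'print(len(out),r.cost)' >> ik2.py; python3 ik2.py
```

```text
25 0 130 7 [0.0, 0.31, -0.73, 0.92, -0.2, 0.31]
28 -10 130 6 [-0.12, 0.3, -0.81, 1.53, -0.2, -0.35]
31 -20 130 5 [-0.09, 0.32, -0.82, 1.6, -0.32, -0.6]
31 -10 145 5 [-0.19, 0.28, -0.82, 1.78, -0.19, -0.53]
34 -20 130 10 [-0.16, 0.31, -0.84, 1.86, -0.32, -0.79]
38 -30 130 10 [-0.04, 0.34, -0.83, 1.71, -0.49, -0.91]
38 -20 145 8 [-0.18, 0.29, -0.85, 2.01, -0.36, -0.91]
38 30 130 10 [-0.07, 0.31, -0.38, -0.53, -0.26, 2.25]
189 15.378317518424163
```

```bash
sed -e 's/tilt in(25,28,31,34,38)/tilt in(30,34,38,42)/; s/range(-50,51,10)/range(-45,-9,7)/; s/for z in(130,145):/for z,X in((120,60),(130,58)):/; s/F(64,0,z)/F(X,0,z)/; s/o\[3\]>3/o[3]>12/' ik2.py > ik3.py; python3 ik3.py
```

```text
30 -17 120 13 [-0.14, 0.32, -0.83, 1.72, -0.26, -0.63]
34 -24 120 16 [-0.11, 0.33, -0.84, 1.79, -0.37, -0.83]
34 -17 130 17 [-0.21, 0.3, -0.85, 2.0, -0.28, -0.84]
38 -31 120 18 [-0.04, 0.36, -0.85, 1.74, -0.5, -0.96]
38 -31 130 14 [-0.03, 0.34, -0.84, 1.69, -0.51, -0.91]
38 -24 120 23 [-0.16, 0.34, -0.86, 2.01, -0.42, -1.01]
38 -24 130 19 [-0.14, 0.32, -0.86, 1.95, -0.42, -0.96]
42 -45 120 15 [0.12, 0.42, -0.78, 1.42, -0.71, -1.01]
42 -38 120 20 [0.04, 0.39, -0.83, 1.64, -0.64, -1.04]
42 -38 130 15 [0.05, 0.38, -0.83, 1.6, -0.64, -1.01]
42 -31 120 25 [-0.07, 0.37, -0.87, 1.89, -0.56, -1.08]
42 -31 130 20 [-0.05, 0.35, -0.87, 1.84, -0.56, -1.05]
75 15.378317518424163
```

```bash
cat > path.py <<'E'
from kin import *
p=np.load("p.npy")
Qt=R.from_euler("z",yaw+np.radians(-31))*R.from_matrix(np.diag([1,-1,-1.]))*R.from_euler("y",40,degrees=True)
T=F(60,0,123)-24.5*Qt.apply([0,0,1])
if __name__=="__main__":
  j=np.array([-.07,.37,-.87,1.89,-.5,-1.05]); Ry=R.from_euler("z",-yaw); C=np.array([554.8,-119,0])
  for s in(0,30,60,90,120,140):
    P=T-s*Qt.apply([0,0,1])
    q=least_squares(lambda j:np.r_[fk(j,p,-1)[0]-P,200*(fk(j,p,-1)[1].inv()*Qt).as_rotvec()],j); j=q.x
    e=lambda a,t:R.from_euler(a,t)
    r5=e("z",j[0])*e("y",j[1]-j[2])*e("x",-j[3])*e("y",-j[4])
    wc=P-r5.apply([p[6],p[8],p[9]]); mid=P-r5.apply([p[6],0,0])
    print(s,round(q.cost,2),np.round(P),np.round(j,2),"wrist",np.round(Ry.apply(wc-C)),"corner",np.round(Ry.apply(mid-C)))
    S=P
  go(T-120*Qt.apply([0,0,1]),Qt); go(T,Qt)
E
python3 path.py
```

```text
0 0.0 [ 601. -129.  142.] [-0.05  0.36 -0.86  1.81 -0.53 -1.01] wrist [-229.   16.  293.] corner [-103.   98.  349.]
30 0.0 [ 589. -114.  165.] [ 0.03  0.31 -0.86  1.66 -0.55 -0.92] wrist [-249.   38.  309.] corner [-119.  108.  372.]
60 0.0 [578. -98. 188.] [ 0.11  0.26 -0.86  1.5  -0.59 -0.83] wrist [-268.   60.  325.] corner [-136.  118.  395.]
90 0.0 [566. -83. 211.] [ 0.2   0.22 -0.85  1.36 -0.63 -0.75] wrist [-286.   82.  341.] corner [-152.  127.  418.]
120 0.0 [555. -67. 234.] [ 0.28  0.17 -0.83  1.22 -0.69 -0.67] wrist [-303.  104.  359.] corner [-169.  137.  441.]
140 0.0 [547. -57. 249.] [ 0.33  0.15 -0.82  1.15 -0.74 -0.62] wrist [-314.  117.  372.] corner [-180.  144.  456.]
t 13.8 pos [ 522.7 -107.   262. ] shift mm [ -5.8 -49.1  30.7] x [ 0.736 -0.309  0.603] y [-0.39  -0.921  0.005] F [ 0.1 -0.3 -0.5] w 10.7 j [-0.09 -0.01 -0.95  1.53 -0.19 -0.2 ]
turn in tool axes deg [-18.57   2.78  23.71]
t 13.8 pos [ 522.7 -107.   262. ] shift mm [ -8.1 -10.9 144.5] x [ 0.736 -0.309  0.603] y [-0.39  -0.921  0.005] F [ 0.1 -0.3 -0.5] w 10.7 j [-0.09 -0.01 -0.95  1.53 -0.19 -0.2 ]
turn in tool axes deg [-18.57   2.78  23.71]
```

```bash
python3 -m pendant '[[-0.001,-0.008,0,0,0,0,0.006],[-0.001,-0.008,0,-1.5,0.2,2,0.006],[-0.001,-0.008,0,-1.5,0.2,2,0.006],[-0.001,-0.008,0,-1.5,0.2,2,0.006],[-0.001,-0.008,0,-2.5,0.4,3,0.006],[-0.001,-0.008,0,-2.5,0.4,3,0.006],[0,0,0,-3,0.5,4,0.006],[0,0,0,-3,0.5,4,0.006],[0,0,0,-3,0.5,3.7,0.006],[0,0,0,0,0,0,0.006],[0,0,0,0,0,0,0.006],[0,0,0,0,0,0,0.006]]' |grep -E "pos|force|width"
python3 path.py | tail -4
```

```text
position: [540.0, -60.9, 257.7]
contact_force: [0.2, -0.5, -0.6]
gripper_width: 10.2
grasp_force: 58.5
t 15.0 pos [540.  -60.9 257.7] shift mm [-4.9 -7.8 27.3] x [ 0.463 -0.609  0.644] y [-0.796 -0.605  0.   ] F [ 0.2 -0.5 -0.6] w 10.2 j [ 0.34  0.12 -0.81  1.13 -0.75 -0.59]
turn in tool axes deg [-0.18 -0.1   0.23]
t 15.0 pos [540.  -60.9 257.7] shift mm [ -5.1  -7.4 147.3] x [ 0.463 -0.609  0.644] y [-0.796 -0.605  0.   ] F [ 0.2 -0.5 -0.6] w 10.2 j [ 0.34  0.12 -0.81  1.13 -0.75 -0.59]
turn in tool axes deg [-0.18 -0.1   0.23]
```

Orientation is right. I correct sideways, then go in to about 17 mm before the release point.

```bash
python3 -m pendant '[[-0.005,-0.008,0,0,0,0,0.006],[0,0,0.013,0,0,0,0.006],[0,0,0.013,0,0,0,0.006],[0,0,0.013,0,0,0,0.006],[0,0,0.013,0,0,0,0.006],[0,0,0.013,0,0,0,0.006],[0,0,0.013,0,0,0,0.006],[0,0,0.013,0,0,0,0.006],[0,0,0.013,0,0,0,0.006],[0,0,0.013,0,0,0,0.006],[0,0,0.013,0,0,0,0.006],[0,0,0,0,0,0,0.006]]' |grep -E "pos|force|width"
python3 path.py | tail -2
python3 - <<'E'
from h import *
from bench import arm;import cv2
a=arm.get_image("top")["image"][90:240,335:475,::-1];b=arm.get_image("scene")["image"][130:280,320:460,::-1]
cv2.imwrite("pics/c6.png",cv2.resize(np.hstack([a,b]),(793,425),interpolation=cv2.INTER_CUBIC))
E
```

```text
position: [594.8, -121.4, 153.9]
contact_force: [0.7, 0.1, 0.7]
gripper_width: 10.6
grasp_force: 58.5
t 16.2 pos [ 594.8 -121.4  153.9] shift mm [-0.3 -0.4 15.5] x [ 0.462 -0.61   0.643] y [-0.798 -0.603  0.002] F [0.7 0.1 0.7] w 10.6 j [-0.01  0.33 -0.85  1.72 -0.54 -0.95]
turn in tool axes deg [ 0.   -0.05  0.15]
```

View pics/c6.png

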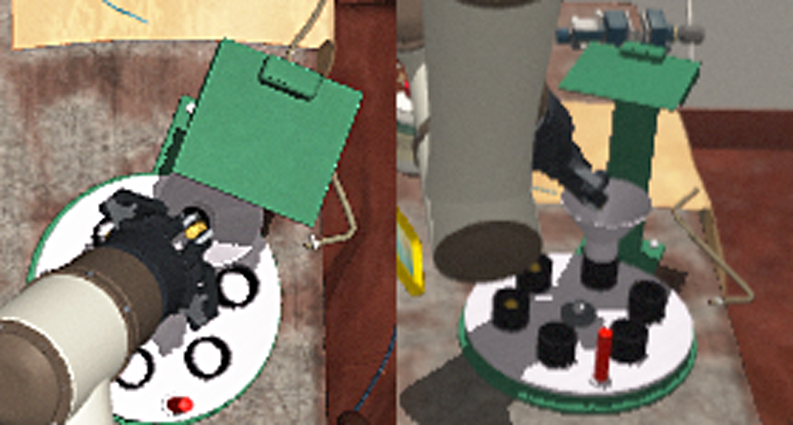

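The blank is over the funnel mouth at (195,232) on the left, clear of the hood. I'll go the last 14 mm and release.

```bash
python3 -m pendant '[[0,0,0.007,0,0,0,0.006],[0,0,0.007,0,0,0,0.006],[0,0,0,0,0,0,0.006],[0,0,0,0,0,0,0.006]]' |grep -E "pos|force|width"
python3 -m pendant '[[0,0,0,0,0,0,0.03],[0,0,0,0,0,0,0.03],[0,0,0,0,0,0,0.03],[0,0,0,0,0,0,0.03],[0,0,0,0,0,0,0.03],[0,0,0,0,0,0,0.03],[0,0,0,0,0,0,0.03],[0,0,0,0,0,0,0.03]]' |grep -E "pos|force|width"
python3 -m pendant '[[0,0,-0.013,0,0,0,0.03],[0,0,-0.013,0,0,0,0.03],[0,0,-0.013,0,0,0,0.03],[0,0,-0.013,0,0,0,0.03],[0,0,-0.013,0,0,0,0.03],[0,0,-0.013,0,0,0,0.03],[0,0,-0.013,0,0,0,0.03],[0,0,-0.013,0,0,0,0.03],[0,0,-0.013,0,0,0,0.03],[0,0,-0.013,0,0,0,0.03],[0,0,-0.013,0,0,0,0.03],[0,0,0,0,0,0,0.03]]' |grep -E "pos|force|width"
python3 -m pendant '[[-0.02,0,-0.02,0,0,0,0.03],[-0.02,0,-0.02,0,0,0,0.03],[-0.02,0,-0.02,0,0,0,0.03],[-0.02,0,-0.02,0,0,0,0.03],[-0.01,0,-0.01,0,0,0,0.03],[0,0,0,0,0,0,0.03]]' |grep -E "pos|force|width"
python3 - <<'E'
from h import *
from bench import arm;import cv2
a=arm.get_image("top")["image"][90:240,335:475,::-1];b=arm.get_image("scene")["image"][130:280,320:460,::-1]
cv2.imwrite("pics/c7.png",cv2.resize(np.hstack([a,b]),(793,425),interpolation=cv2.INTER_CUBIC))
E
```

```text
position: [600.5, -127.0, 145.1]
contact_force: [0.1, 0.9, -0.5]
gripper_width: 10.7
grasp_force: 58.5
position: [600.5, -127.4, 144.6]
contact_force: [-0.8, -0.1, -0.2]
gripper_width: 29.7
grasp_force: 0.0
position: [545.1, -52.9, 255.3]
contact_force: [0.7, 1.6, 0.5]
gripper_width: 30.2
grasp_force: 0.0
position: [468.1, 48.4, 264.6]
contact_force: [0.2, 1.8, -0.1]
gripper_width: 29.9
grasp_force: 0.0
```

View pics/c7.png

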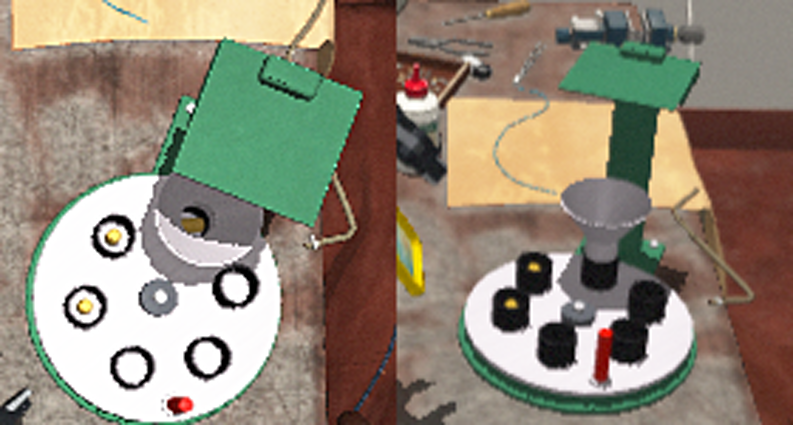

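Brass shows in the funnel throat at about (190,222). I'll compare it enlarged with the start view, where a blank is known to be in the well.

```bash
python3 - <<'E'
from h import *
from bench import arm;import cv2
im=arm.get_image("top")["image"][:,:,::-1];o=cv2.imread("pics/top0.png")
f=lambda i:cv2.resize(i[150:190,385:425],(390,390),interpolation=cv2.INTER_CUBIC)
cv2.imwrite("pics/c8.png",np.hstack([f(o),f(im)]))
# expected pixel of blank top/mid standing/leaning in the well, and in the throat
for z in(30,49,75,95): print(z,proj("top",F) if 0 else np.round(proj("top",[[554.8+70*np.cos(-.385),-119+70*np.sin(-.385),z]])[0],1))
E
```

```text
30 [399.2 170.4]
49 [400.7 169.4]
75 [403.  167.9]
95 [404.7 166.7]
```

View pics/c8.png

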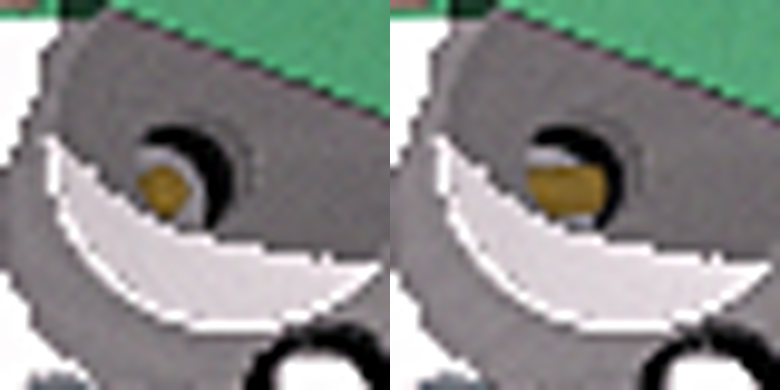

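In the right half the blank lies on the white well floor, seen through the throat, at about (567,190). It cannot jam in the throat, since its 27.8 mm diagonal is less than the 30 mm bore. The arm is clear, so I hand in.

```bash
python3 -c "
from bench import arm
print(arm.read_state()['clock'],arm.job_done())"
```

```text
the job is handed in; nothing more can be done
19.45 None
```

I pushed the carousel one click counter-clockwise, dropped the brass blank through the funnel into the empty well, where it appears to lie on its side, and handed the job in at 19.5 s; no verdict came back.

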